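Lock finished rubber moulds away in the combination safe

TASK

Set the three dials of the mould safe to the code 3-5-2 (left, middle, right dial, counting the marks clockwise from the long first mark) and slide its lid fully open to the left. Move every rubber mould from the press's catch tray into the chest, slide the lid fully shut, and only then lock it by turning all three dials back to their long first marks. Leave the other things on the table where they are.

Things in the scene. Friction and masses are not known exactly. Their poses are not given: they have to be found in the camera images.
- safe: mould safe, grey steel chest fixed to the table; origin: centre of the chest's underside, +x away from the robot, +y to its left (turned a few degrees). Chest 192 (x) x 207 (y) x 50 mm high, walls and floor 6 mm. In front of it the lock housing, 84 (x) x 296 (y) x 60 mm high, centred at x -138 mm, with three dials in a row along y. Two lid guides run on to y +345 mm, 60 mm high
- safe_in (a point): centre of the chest's inner floor, 6 mm above the table; the inside measures 180 (safe x) x 195 mm (safe y), 44 mm deep, open when the lid is off it
- dial_left_grip (a point): left dial (safe y +100 mm): point on its axis 96 mm above the table, 2 mm below the top of its grip bar. All three dials are alike: a black disc 52 mm wide, top at 68 mm; on it a black grip bar 44 mm long (along the pointer), 12 mm wide, from 68 to 98 mm
- dial_mid_grip (a point): the same point of the middle dial (safe y 0). Each bar has a white stripe on the half that is the pointer, and a white tip at the disc's edge
- dial_right_grip (a point): the same point of the right dial (safe y -100 mm). Round each dial are five white marks on the housing, 0.5 rad apart, on the side away from the robot; the leftmost one is long (14 mm, the others 6 mm) and is mark 1; they count clockwise seen from above
- dial_left (a joint): left dial. Value = how far its pointer stands clockwise (from above) from the long first mark, rad: 0, 0.5, 1.0, 1.5, 2.0 on marks 1 to 5; stops at -0.15 and 2.15. At 1.0 (mark 3) the pointer lies along safe +x, at 0 it is turned 1.0 rad from there towards safe +y. Friction 0.06 N m, stays where it is left; meet a mark within 0.15 rad
- dial_mid (a joint): middle dial. Value = how far its pointer stands clockwise (from above) from the long first mark, rad: 0, 0.5, 1.0, 1.5, 2.0 on marks 1 to 5; stops at -0.15 and 2.15. At 1.0 (mark 3) the pointer lies along safe +x, at 0 it is turned 1.0 rad from there towards safe +y. Friction 0.06 N m, stays where it is left; meet a mark within 0.15 rad
- dial_right (a joint): right dial. Value = how far its pointer stands clockwise (from above) from the long first mark, rad: 0, 0.5, 1.0, 1.5, 2.0 on marks 1 to 5; stops at -0.15 and 2.15. At 1.0 (mark 3) the pointer lies along safe +x, at 0 it is turned 1.0 rad from there towards safe +y. Friction 0.06 N m, stays where it is left; meet a mark within 0.15 rad
- lid (a joint): sliding lid of the chest: 0 shut, grows as it slides along safe +y (left), 0.230 m fully open; 2 N of friction, stays where it is left. The lock lets it open or come fully shut only with all three dials within about 0.2 rad of the code; else it jams some 10 mm from shut
- lid_handle (a point): top of the lid's handle, moves with the lid: 94 mm above the table, over the lid's centre. The handle is an upright black rib 70 mm long along safe x, 14 mm thick along safe y, from the lid's top at 58 mm up to 94 mm; the lid is 190 x 205 mm, shut it lies centred on the chest
- catch_tray: aluminium catch tray of a mould press, fixed; origin at the centre of its underside, 270 (x) x 270 (y) mm, floor 4 mm, rim only 12 mm above the table. On its far side (+x) a sloping chute up to 45 mm high from tray x +130 mm, then the press, 190 (y) x 70 mm and 215 mm high, from x +165 mm
- mould_0: finished rubber mould, a brown block 50 (own x) x 77 (own y) x 22 mm, 0.11 kg, lying flat; origin at the centre of its underside, z up. Starts in the catch tray (underside 4 mm above the table), long side roughly along the tray's x; 2 to 4 moulds are there, absent ones read None
- mould_1: finished rubber mould, a brown block 50 (own x) x 77 (own y) x 22 mm, 0.11 kg, lying flat; origin at the centre of its underside, z up. Starts in the catch tray (underside 4 mm above the table), long side roughly along the tray's x; 2 to 4 moulds are there, absent ones read None
- mould_2: finished rubber mould, a brown block 50 (own x) x 77 (own y) x 22 mm, 0.11 kg, lying flat; origin at the centre of its underside, z up. Starts in the catch tray (underside 4 mm above the table), long side roughly along the tray's x; 2 to 4 moulds are there, absent ones read None
- mould_3: finished rubber mould, a brown block 50 (own x) x 77 (own y) x 22 mm, 0.11 kg, lying flat; origin at the centre of its underside, z up. Starts in the catch tray (underside 4 mm above the table), long side roughly along the tray's x; 2 to 4 moulds are there, absent ones read None
- tape_roll: bystander, leave alone: white tape roll, 58 mm wide, 24 mm high; origin at the centre of its underside
- ink_bottle: bystander, leave alone: blue ink bottle, 32 x 40 x 64 mm; origin at the centre of its underside
- flux_bottle: bystander, leave alone: white bottle, 46 mm wide, 71 mm high; origin at the centre of its underside
- flat_pliers: bystander, leave alone: red-handled pliers lying flat, 60 x 123 x 12 mm; origin at the centre of its underside
- calculator: bystander, leave alone: calculator lying flat, 144 x 65 x 16 mm; origin at the centre of its underside
Mind the look-alikes: they are no part of the job. Leave any green look-alike of the mould_2 alone. Leave any orange look-alike of the mould_0 alone.

How it is judged:
On the way, in this order (a step that is already met when the one before it is completed fails the run):
1. the three dials stand on the code 3-5-2, each within 0.15 rad, with the lid still shut (value of joint dial_left between 0.85 and 1.15 rad and value of joint dial_mid between 1.85 and 2.15 rad and value of joint dial_right between 0.35 and 0.65 rad and value of joint lid below 0.015 m), for 0.2 s.
2. the lid is slid open, at least 0.2 m (value of joint lid above 0.2 m), for 0.2 s.
3. every mould lies in the chest, let go (x of mould_0 in the frame of safe between -0.08 and 0.08 m and y of mould_0 in the frame of safe between -0.09 and 0.09 m and z of mould_0 in the frame of safe between 0 and 0.04 m and x of mould_1 in the frame of safe between -0.08 and 0.08 m and y of mould_1 in the frame of safe between -0.09 and 0.09 m and z of mould_1 in the frame of safe between 0 and 0.04 m and x of mould_2 in the frame of safe between -0.08 and 0.08 m and y of mould_2 in the frame of safe between -0.09 and 0.09 m and z of mould_2 in the frame of safe between 0 and 0.04 m and x of mould_3 in the frame of safe between -0.08 and 0.08 m and y of mould_3 in the frame of safe between -0.09 and 0.09 m and z of mould_3 in the frame of safe between 0 and 0.04 m and contact force between each of mould_0, mould_1, mould_2, mould_3 and the fingers below 0.2 N), for 0.2 s.
4. the lid is shut again, within 6 mm (value of joint lid below 0.006 m), for 0.2 s.
At the end, for the whole second after the job is handed in: every mould lies inside the shut chest and at rest, the lid within 6 mm of fully shut, each of the three dials within 0.15 rad of its first mark (value of joint lid below 0.006 m and value of joint dial_left between -0.25 and 0.15 rad and value of joint dial_mid between -0.25 and 0.15 rad and value of joint dial_right between -0.25 and 0.15 rad and x of mould_0 in the frame of safe between -0.08 and 0.08 m and y of mould_0 in the frame of safe between -0.09 and 0.09 m and z of mould_0 in the frame of safe between 0 and 0.04 m and x of mould_1 in the frame of safe between -0.08 and 0.08 m and y of mould_1 in the frame of safe between -0.09 and 0.09 m and z of mould_1 in the frame of safe between 0 and 0.04 m and x of mould_2 in the frame of safe between -0.08 and 0.08 m and y of mould_2 in the frame of safe between -0.09 and 0.09 m and z of mould_2 in the frame of safe between 0 and 0.04 m and x of mould_3 in the frame of safe between -0.08 and 0.08 m and y of mould_3 in the frame of safe between -0.09 and 0.09 m and z of mould_3 in the frame of safe between 0 and 0.04 m and linear speed of each of mould_0, mould_1, mould_2, mould_3 below 0.02 m/s); the robot touches nothing.
It fails at once if a bystander is pushed more than 5 cm (distance of any of tape_roll, ink_bottle, flux_bottle, flat_pliers, calculator from where it was at the start of the episode above 0.05 m).
Of mould_0, mould_1, mould_2, mould_3 only 2 to 4 are there at a start; the rules pass over those that are not, and their reading is None.
At some moment in a run one of mould_0, mould_1, mould_2, mould_3 may be knocked a few centimetres aside while the robot is not near it.
Once in a run the grip may slacken for a moment while it holds something.
It also fails if it takes over 210 s, if anything falls off the work surface, if the arm or the gripper's body presses on something with over 40 N, if the wrist force passes 120 N, or if a joint passes its speed limit or range.

ROBOT

A 6-joint arm with a two-finger parallel gripper is mounted at the origin on the work surface; the furniture and walls round the work are solid. World frame = base frame: x ahead of the robot, y to its left, z up, the work surface at z = 0. Lengths are in m, angles in rad, forces in N, time in s.
With the tool pointing down it reaches from about 0.275 to 0.875 m from the base axis. Payload 12.5 kg.
Tool frame: the origin (TCP) lies on the centre line of the jaws, within the pads' length; the fingertips stand r.finger_overhang ahead of it and the grasp point (between the pads) lies 3 mm ahead of it (r.finger_overhang is the distance from the TCP to the fingertips, in m); z points along the fingers, y is the line along which they close (so a half turn about z gives the same grasp; the last joint's range is limited). The gripper opens to 85 mm and grips with 20 to 120 N. Pads are 22 mm wide; open, the fingers measure 114 mm over their backs; the gripper's body (76 mm by 85 mm) begins 54 mm behind the grasp point. The pads swing forward as they close: fully open they stand 13 mm farther back than shut.
Start: joints at [1.174, 0.351, 1.652, -0, 1.139, -0.085], TCP at [0.169, 0.523, 0.253] pointing down, gripper open.
Joint ranges: [-2.75, 2.75], [-0.79, 2.1], [0.01, 2.65], [-1.57, 4.71], [0.07, 3.14], [-2.87, 2.87]. Speed limits (rad/s): [2.22, 2.22, 2.79, 3.14, 3.14, 3.14].

INTERFACE

Orientations are given as a unit quaternion [x, y, z, w].
In Python, from cell import r, optics gives the robot as it stands. The module is installed in compiled form; this text tells all that it offers. Calls block until the motion is done:
- r.move_to(position, orientation): joint-space move of the TCP to a pose.
- r.move_linear(position, rot=None, vel=0.15): straight line of the TCP; rot=None keeps the orientation; vel is the mean speed in m/s.
- r.set_joints(angles): joint-space move.
- r.set_gripper(opening, squeeze=None): opening from 0.0 (shut) to 1.0 (fully open); squeeze is the grip in N (None keeps the last); returns when the fingers have stopped.
- r.sleep(seconds).
- r.inverse_kinematics(position, orientation): joint angles nearest the present ones, or None.
- optics.get_image(name): name is "side" or "top"; returns a dict with "pixels" (400x640x3 uint8, red, green, blue), "depth" (400x640 float32, m along the optical axis (not along the pixel's ray), 0 where there is no reading), "fx", "fy", "cx", "cy" (pixels), "D" ([k1, k2, p1, p2, k3] as OpenCV has them; the pictures are not rectified), "camera_from_world" (4x4, takes a point from world to camera coordinates). Camera axes: x right, y down, z forward; pixel columns grow to the right and rows downward; lengths in m; the calibration is good to about 2 mm. A picture is of the moment at which its call begins.
A pose or a line that the arm cannot do raises r.PlanningError and nothing moves.
- r.hand_in(): hands the job in; it is judged then, once.
Readings, each from a call of its own:
- r.current_t(): time.
- r.current_q(): joint angles.
- r.current_qvel(): joint speeds.
- r.current_effort(): joint torques, N m.
- r.current_tool_pos(): TCP position.
- r.current_ee_rot(): TCP orientation.
- r.current_contact_force(): force on the tool from outside, world axes, zero at the start.
- r.current_torque(): the same for the moment, N m.
- r.current_opening(): opening from 0.0 (shut) to 1.0 (fully open).
- r.current_finger_force(): force on a finger pad.
Only numpy, scipy, OpenCV 4.12 (cv2) and the standard library are available. Lean on these libraries where they do the work, as an engineer would, in place of code of your own. Each camera call takes 0.05 s, during which the arm holds its last target. There are 200 camera calls.

## Working session

There is one attempt and no reset: what is moved stays moved. The work goes in short steps, each a Python script; the robot and the scene stay as the last script left them, time stands still between calls to the robot, and variables do not carry over. Pictures are saved under pics/ and viewed, at most 14 in all, crops included, and the job is handed in when it is done.

```bash
mkdir -p pics
cat > h.py <<'E'
import numpy as np, cv2
from cell import r, optics
def shot(n):
    d=optics.get_image(n); return d
def save(d,f,box=None,s=1):
    im=d["pixels"][:,:,::-1]
    if box: im=im[box[1]:box[3],box[0]:box[2]]
    cv2.imwrite('pics/'+f,cv2.resize(im,None,fx=s,fy=s,interpolation=cv2.INTER_CUBIC))
def K(d): return np.array([[d["fx"],0,d["cx"]],[0,d["fy"],d["cy"]],[0,0,1.]])
def ray(d,uv):
    p=cv2.undistortPoints(np.array(uv,float).reshape(-1,1,2),K(d),np.array(d["D"],float)).reshape(-1,2)
    T=np.linalg.inv(d["camera_from_world"]); D=np.c_[p,np.ones(len(p))]@T[:3,:3].T
    return T[:3,3],D
def at_z(d,uv,z):
    o,D=ray(d,uv); return o+D*((z-o[2])/D[:,2])[:,None]
def cloud(d):
    h,w=d["depth"].shape; u,v=np.meshgrid(np.arange(w),np.arange(h))
    o,D=ray(d,np.c_[u.ravel(),v.ravel()]); return (o+D*d["depth"].ravel()[:,None]).reshape(h,w,3)
def proj(d,P):
    M=d["camera_from_world"]; rv,_=cv2.Rodrigues(M[:3,:3])
    return cv2.projectPoints(np.array(P,float).reshape(-1,1,3),rv,M[:3,3],K(d),np.array(d["D"],float))[0].reshape(-1,2)
E
python3 - <<'E'
from h import *
for n in("top","side"):
    d=shot(n); save(d,n+'0.png',s=1.25); print(n,np.linalg.inv(d["camera_from_world"])[:3].round(3).tolist(),d["fx"])
print(r.finger_overhang,r.current_tool_pos(),r.current_ee_rot())
E
```

```text
top [[0.015, -0.998, 0.068, 0.339], [-1.0, -0.014, 0.015, -0.008], [-0.014, -0.069, -0.998, 1.353]] 401.4270857069878
side [[-0.9, -0.232, 0.368, -0.08], [-0.435, 0.525, -0.732, 0.977], [-0.023, -0.819, -0.573, 0.875]] 428.2404057362826
0.022 [0.16860304 0.52323729 0.25280852] [ 1.55264916e-01  9.87872732e-01 -5.07346966e-04 -1.21005979e-04]
```

View pics/top0.png

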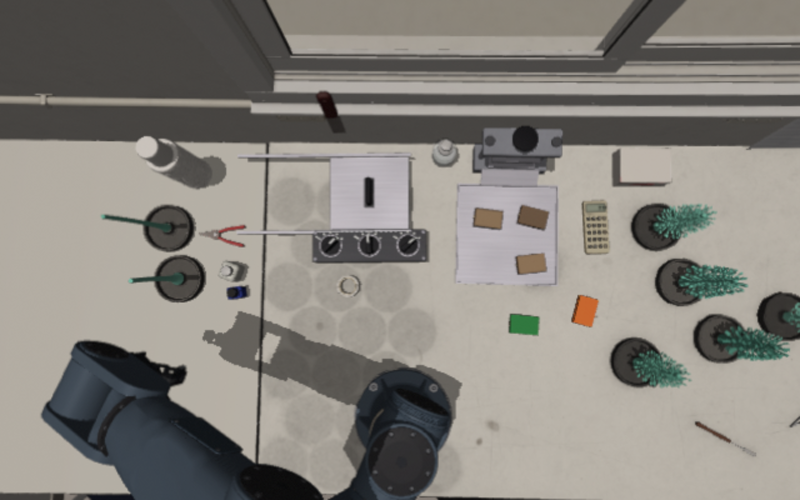

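View pics/side0.png

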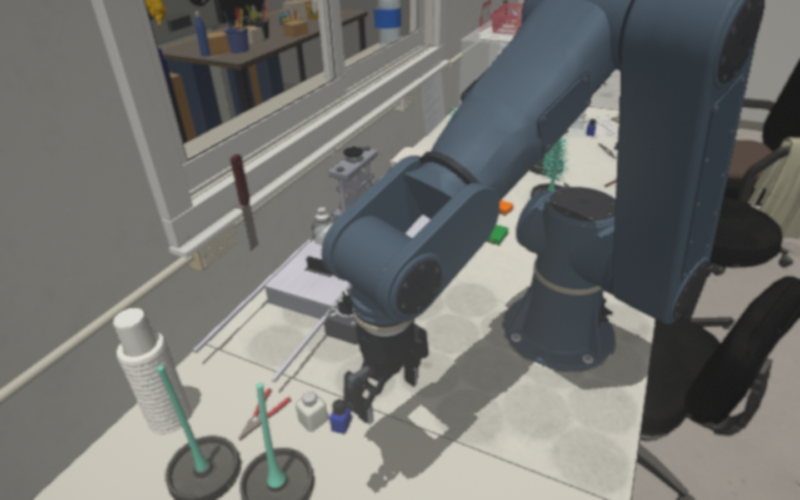

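Top view (scaled pixels): three brown blocks lie in the tray at (488,218), (532,217) and (531,263). They fit the moulds, while the green block (524,324) and orange block (585,311) on the table are look-alikes to leave. The safe is at (370,192), with its dials at (331,245), (369,245) and (408,244). I'll enlarge to confirm.

Run:
```python
from h import *
d=shot("top"); save(d,'c1.png',(240,115,460,255),3.6)
C=cloud(d); hsv=cv2.cvtColor(d["pixels"],cv2.COLOR_RGB2HSV)
P=d["pixels"].astype(int)
# lid/moulds/blocks
m=((P[:,:,0]-P[:,:,2])>25)
m[:, :340]=0; m[:130]=0; m[240:]=0; m[:,465:]=0
n,l,s,c=cv2.connectedComponentsWithStats(m.astype(np.uint8))
for i in range(1,n):
    if s[i,4]<60: continue
    k=l==i; z=np.median(C[k][:,2]); pts=np.argwhere(k)[:,::-1]
    w=at_z(d,pts,0.026); rc=cv2.minAreaRect((w[:,:2]*1000).astype(np.float32))
    print(s[i],c[i].round(1),P[k].mean(0).round(),z.round(4),w.mean(0).round(4),rc)
# lid top
k=(abs(C[:,:,2]-0.058)<0.008)&(P.min(2)>110); k[:,:250]=0;k[:,345:]=0
n,l,s,c=cv2.connectedComponentsWithStats(k.astype(np.uint8)); i=1+s[1:,4].argmax(); print(s[i],c[i])
w=at_z(d,np.argwhere(l==i)[:,::-1],0.058); print(cv2.minAreaRect((w[:,:2]*1000).astype(np.float32)),w.mean(0))
# handle
k=(P.max(2)<70); k[:135]=0;k[175:]=0;k[:,270:]=k[:,270:]; k[:,:280]=0;k[:,312:]=0
w=at_z(d,np.argwhere(k)[:,::-1],0.094); print(k.sum(),cv2.minAreaRect((w[:,:2]*1000).astype(np.float32)),C[k][:,2].max())
```

```text
[415 165  24  18 304] [426.  173.3] [103.  83.  65.] 0.0265 [ 0.5311 -0.3385  0.026 ] ((531.0603637695312, -338.1809387207031), (71.78952026367188, 46.27846145629883), 76.36743927001953)
[379 167  23  16 303] [390.2 174.3] [130. 107.  83.] 0.0266 [ 0.5265 -0.2205  0.026 ] ((526.8394775390625, -219.5989227294922), (72.93273162841797, 46.408721923828125), 83.04411315917969)
[413 203  24  16 319] [424.7 210.5] [135. 110.  85.] 0.0261 [ 0.4077 -0.3338  0.026 ] ((407.7109680175781, -333.6143798828125), (46.85271072387695, 72.91639709472656), 7.173298358917236)
[ 250  122   79   73 3838] [294.68394997 154.45231892]
((570.619384765625, 113.41728973388672), (236.3233184814453, 255.89926147460938), 1.4243837594985962) [0.58342277 0.09567635 0.058     ]
149 ((581.1829833984375, 91.85700988769531), (70.56880187988281, 19.076068878173828), 1.0385183095932007) 0.09852098679769039
```

View pics/c1.png

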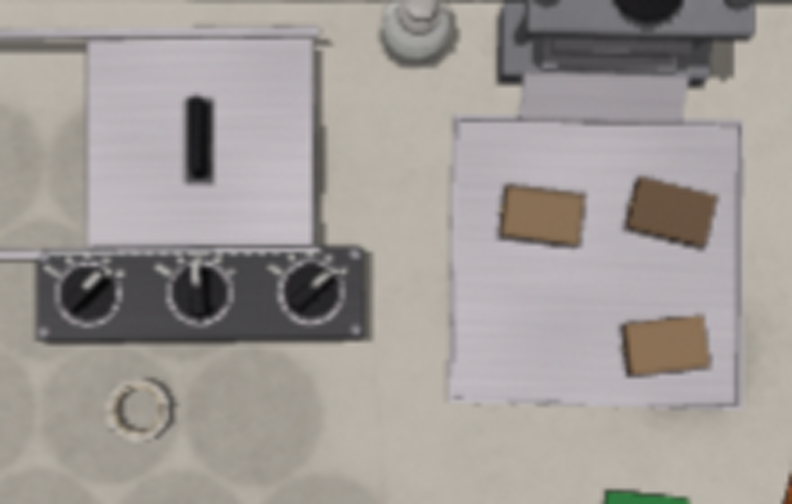

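The crop confirms three brown moulds on the tray; the green and orange blocks lie off it. In the crop the dial pointers are at (90,290) up-right, (198,285) about up, and (315,285) up-right. Next I'll measure the safe pose and dial angles from depth.

```bash
cat >> h.py <<'E'
def dials(d,z0=0.083):
    C=cloud(d); P=d["pixels"].astype(int); out=[]
    for (u,v) in DPX:
        w=13; b=(slice(v-w,v+w),slice(u-w,u+w)); c=C[b]; k=(c[:,:,2]>z0)&(c[:,:,2]<.11)
        uv=np.argwhere(k)[:,::-1]+[u-w,v-w]
        if len(uv)<15: out.append(None); continue
        q=at_z(d,uv,.098)[:,:2]; rc=cv2.minAreaRect((q*1000).astype(np.float32))
        m=np.array(rc[0])/1000; e=np.linalg.eigh(np.cov(q.T))[1][:,1]
        br=P[b][k].sum(1); e=e if (((q-m)@e)*(br-br.mean())).sum()>0 else -e
        out.append((m.round(4),round(np.arctan2(e[1],e[0]),3),np.round(rc[1],1),len(uv)))
    return out
DPX=[(265,195),(295,195),(327,195)]
E
python3 - <<'E'
from h import *
d=shot("top"); C=cloud(d);P=d["pixels"].astype(int)
for o in dials(d): print(o)
# housing top: dark grey near z .06
k=(abs(C[:,:,2]-.06)<.006)&(P.max(2)<120); k[:175]=0;k[220:]=0;k[:,:245]=0;k[:,350:]=0
n,l,s,c=cv2.connectedComponentsWithStats(k.astype(np.uint8)); i=1+s[1:,4].argmax();print(s[i])
print(cv2.minAreaRect((at_z(d,np.argwhere(l==i)[:,::-1],.06)[:,:2]*1000).astype(np.float32)))
# tray top and lid plate alone via erosion of guides
k=((abs(C[:,:,2]-.058)<.008)&(P.min(2)>110)).astype(np.uint8); k[:,:250]=0;k[:,345:]=0
k=cv2.morphologyEx(k,cv2.MORPH_OPEN,np.ones((9,9)))
print(cv2.minAreaRect((at_z(d,np.argwhere(k)[:,::-1],.058)[:,:2]*1000).astype(np.float32)))
print('camchk table z',np.median(C[300:330,380:400,2]), r.current_opening())
E
```

```text
(array([0.4434, 0.1888]), np.float64(-0.763), array([13.4, 42.1]), 61)
(array([0.4455, 0.089 ]), np.float64(0.088), array([41. , 12.6]), 57)
(array([ 0.4484, -0.0099]), np.float64(-0.802), array([11.1, 42.2]), 57)
[ 250  183   92   27 1443]
((443.31256103515625, 90.01871490478516), (82.79202270507812, 296.6462097167969), 2.916574478149414)
((585.3483276367188, 93.57332611083984), (204.42669677734375, 200.07354736328125), 0.7879475951194763)
camchk table z 0.00017468827426259104 1.00224130104482
```

```bash
cat >> h.py <<'E'
from scipy.spatial.transform import Rotation as R
YAW=0.03; MID=np.array([0.4459,0.0893]); SX=np.array([np.cos(YAW),np.sin(YAW)]); SY=np.array([-SX[1],SX[0]])
SAFE=MID+0.138*SX
def S(x,y): return SAFE+x*SX+y*SY
def down(phi): # tool y at world angle phi, tool z down
    y=np.array([np.cos(phi),np.sin(phi),0]); z=np.array([0,0,-1.]); return R.from_matrix(np.c_[np.cross(y,z),y,z]).as_quat()
def ik(p,phi): return r.inverse_kinematics(np.array(p,float),down(phi))
def best(plist):
    "plist of (pos,phi) chained; choose the half turn with the mildest last joint"
    c=[]
    for k in(0,np.pi,-np.pi):
        q=[ik(p,f+k) for p,f in plist]
        if any(x is None for x in q): continue
        c.append((max(abs(x[5]) for x in q),k))
    return min(c)[1]
def f(): return np.round(r.current_contact_force(),1)
def turn(i,v0,v1,z=0.104,steps=8):
    c=MID+(1-i)*0.1*SY; a0=YAW+1-v0+np.pi/2; a1=YAW+1-v1+np.pi/2
    k=best([((*c,z),a0),((*c,z),a1)]); a0+=k; a1+=k
    r.move_to([*c,.22],down(a0)); r.set_gripper(.5)
    r.move_linear([*c,z]); 
    r.set_gripper(0,40); print('grip',i,r.current_opening().__round__(3),f(),r.current_finger_force())
    q5=None
    for a in np.linspace(a0,a1,steps+1)[1:]:
        q=ik([*c,z],a)
        if q5 is not None: assert abs(q[5]-q5)<1
        q5=q[5]; r.set_joints(q)
    print(' turned',r.current_opening().__round__(3),f(),np.round(r.current_torque(),2),round(r.current_t(),1))
    r.set_gripper(.5); r.move_linear([*c,.17],vel=.3)
E
python3 - <<'E'
from h import *
r.move_linear([*r.current_tool_pos()[:2],.26])
turn(0,1.79,1.0)
d=shot("top")
for o in dials(d): print(o)
E
```

```text
grip 0 0.125 [ 9.  17.4 -4.1] 43.79724383354187
 turned 0.127 [11.4 24.8 -9.3] [ 3.94 -1.82  0.02] 5.8
None
(array([0.4454, 0.0903]), np.float64(0.077), array([41.9, 12.3]), 56)
(array([ 0.4484, -0.0099]), np.float64(-0.812), array([11.1, 42.2]), 56)
```

Run:
```python
from h import *
turn(1,.94,2.0)
turn(2,1.83,.5)
r.move_to([.35,-.25,.3],down(np.pi/2+best([((.35,-.25,.3),np.pi/2)])))
d=shot("top")
for o,n in zip(dials(d),(1,2,.5)): print(o,n,o and 1+YAW-o[1])
save(d,'c2.png',(240,120,460,230),3.6); print(r.current_t())
```

```text
grip 1 0.126 [-5.  29.8 10.2] 40.713262259960175
 turned 0.128 [-3.6 39.3  6.5] [6.71 0.68 0.02] 10.8
grip 2 0.125 [ 7.8 17.1  0.6] 42.28125751018524
 turned 0.126 [12.9 46.5  0.5] [ 7.71 -2.26 -0.  ] 15.9
(array([0.4442, 0.1896]), np.float64(0.057), array([41.1, 12.6]), 66) 1 0.973
(array([0.446 , 0.0898]), np.float64(-0.971), array([13.1, 42.6]), 58) 2 2.001
(array([ 0.4482, -0.0094]), np.float64(0.538), array([43.7, 12.4]), 56) 0.5 0.492
19.3
```

View pics/c2.png

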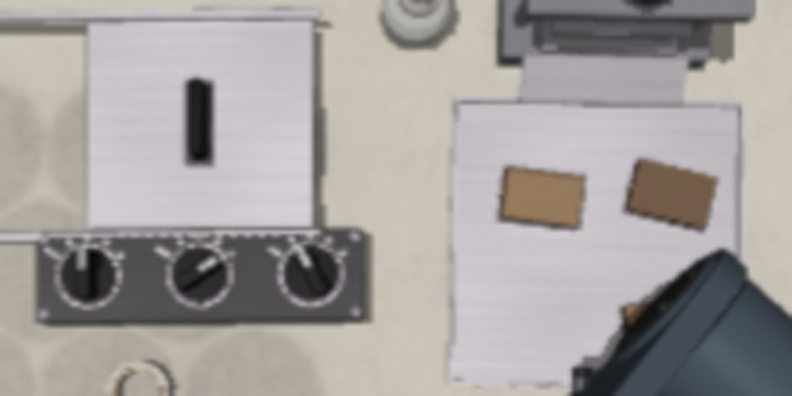

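The pointers now sit on mark 3 (left), mark 5 (middle) and mark 2 (right), and the lid is still shut. Next I'll open the lid with the jaws caged loosely round the handle.

```bash
sed -i 's/MID=np.array(\[0.4459,0.0893\])/MID=np.array([0.4459,0.0903])/' h.py
python3 - <<'E'
from h import *
a=YAW+np.pi/2; p=S(0,0); a+=best([((*p,.09),a),((*S(0,.233),.09),a)])
r.move_to([*p,.2],down(a)); r.set_gripper(.45); r.move_linear([*p,.090]); print(f())
r.set_gripper(.27,30); print(r.current_opening(),f())
for y in (.03,.1,.17,.22,.232): r.move_linear([*S(0,y),.09],vel=.1); print(y,f())
r.set_gripper(.5); r.move_linear([*S(0,.232),.2],vel=.3)
r.move_to([.45,-.1,.35],down(a)); r.move_to([.33,-.05,.35],down(a))
d=shot("top"); save(d,'c3.png',(180,110,460,260),2.8); print(r.current_t())
for o,n in zip(dials(d),(1,2,.5)): print(n,o and 1+YAW-o[1])
E
```

```text
[-0.1 -0.2 -0.6]
0.27038548663225725 [-0.1  0.  -0.3]
0.03 [-0.2 -0.3  0.2]
0.1 [-0.6  0.4 -0.3]
0.17 [-0.2  0.1  0.5]
0.22 [ 0.5  0.3 -0.6]
0.232 [ 0.3 -0.2 -0.4]
28.9917
1 1.0
2 2.0
0.5 0.487
```

View pics/c3.png

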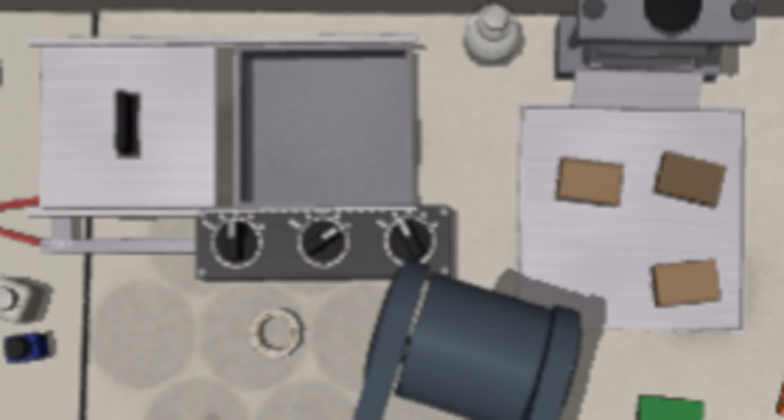

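The lid is fully open, the chest is empty and the dials still read the code. Next I'll pick the moulds, re-measuring before each one.

```bash
cat >> h.py <<'E'
def moulds(d,zc=.026):
    P=d["pixels"].astype(int); m=((P[:,:,0]-P[:,:,2])>22)&((P[:,:,0]-P[:,:,2])<70)&(P[:,:,0]<190)
    m[:,:355]=0; m[:135]=0; m[232:]=0; m[:,450:]=0
    n,l,s,c=cv2.connectedComponentsWithStats(m.astype(np.uint8)); out=[]
    for i in range(1,n):
        if s[i,4]<150: continue
        w=at_z(d,np.argwhere(l==i)[:,::-1],zc)[:,:2]; rc=cv2.minAreaRect((w*1000).astype(np.float32))
        e=np.linalg.eigh(np.cov(w.T))[1][:,1]; a=np.arctan2(e[1],e[0])
        out.append((w.mean(0)+[0,.001],a,np.sort(np.array(rc[1])).round(),c[i].round()))
    return out
def pickplace(M,slot,z=.030):
    p,a=M[0],M[1]; a=a+np.pi/2; t=S(*slot); b=YAW+np.pi/2
    bb=min(((b+k) for k in(-np.pi,0,np.pi)),key=lambda x:abs(x-a)) # mild turn
    c=[]
    for k in(-np.pi,0,np.pi,2*np.pi):
        q=ik([*p,z],a+k),ik([*t,.034],bb+k)
        if None not in [x if x is None else 0 for x in q]: c.append((max(abs(q[0][5]),abs(q[1][5])),k))
    k=min(c)[1]; a+=k; bb+=k
    r.move_to([*p,.17],down(a)); r.set_gripper(.78); r.move_linear([*p,z],vel=.2); print('down',f())
    r.set_gripper(0,60); print('grip',round(r.current_opening(),3),f(),round(r.current_finger_force(),1))
    r.move_linear([*p,.2],vel=.2); print('lift',round(r.current_opening(),3),round(r.current_finger_force(),1),f())
    if r.current_opening()<.4: print('LOST'); return False
    r.move_to([*t,.2],down(bb)); print('over',round(r.current_opening(),3),round(r.current_finger_force(),1),f())
    if r.current_opening()<.4: print('LOST'); return False
    r.move_linear([*t,z+.005],vel=.2); print('in',f())
    r.set_gripper(.70); r.move_linear([*t,.2],vel=.3); print('done',f(),round(r.current_t(),1)); return True
E
python3 - <<'E'
from h import *
d=shot("top"); L=moulds(d)
for m in L: print(m)
L.sort(key=lambda m:-m[0][1])
print(pickplace(L[0],(.045,.046)))
d=shot("top"); save(d,'c4.png',(180,110,460,260),2.8)
for m in moulds(d): print(m)
E
```

```text
(array([ 0.53138463, -0.33760611]), np.float64(1.3313437494532825), array([47., 73.]), array([426., 173.]))
(array([ 0.52642205, -0.21909369]), np.float64(1.4626419433201745), array([47., 74.]), array([390., 174.]))
(array([ 0.40775142, -0.33268346]), np.float64(1.703811567492083), array([47., 74.]), array([425., 211.]))
down [ 0.3 -0.4  0.8]
grip 0.573 [ 0.1 -0.2  6.4] 62.9
lift 0.575 62.1 [-0.3 -0.1 -2.1]
over 0.572 62.0 [ 0.4 -0.  -1. ]
in [ 0.2  0.2 -0.6]
done [ 0.4  0.6 -0.7] 36.6
True
(array([ 0.53127588, -0.33775593]), np.float64(1.3554652488770542), array([48., 74.]), array([426., 173.]))
(array([ 0.40795932, -0.33273097]), np.float64(1.7083904540003194), array([48., 76.]), array([425., 210.]))
```

View pics/c4.png

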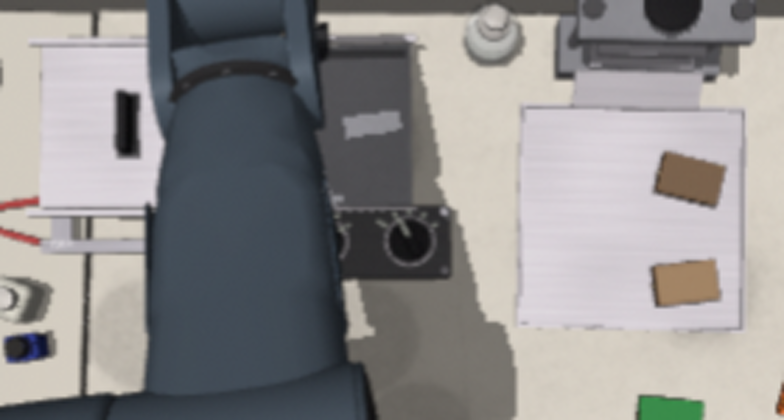

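The first mould is in the chest, under the arm in this view. The other two are still in the tray at (690,180) and (686,283), so I'll carry on.

Run:
```python
from h import *
for slot in ((.045,-.046),(-.045,.046)):
    L=moulds(shot("top")); L.sort(key=lambda m:-m[0][0]); print(L[0][0],L[0][2])
    if not pickplace(L[0],slot): break
a=YAW+np.pi/2
r.move_to([.33,-.05,.35],down(a+best([((.33,-.05,.35),a)])))
d=shot("top"); save(d,'c5.png',(180,110,460,260),2.8); print(r.current_t(),moulds(d))
```

```text
[ 0.531215   -0.33751182] [48. 74.]
down [-0.   0.1  0.9]
grip 0.572 [-0.8  0.5  7.6] 63.1
lift 0.567 62.2 [ 0.4 -0.2 -1.7]
over 0.565 62.1 [-0.3  0.1 -1.4]
in [ 0.9  0.3 -1.6]
done [-0.6  0.  -0.7] 44.6
[ 0.40795932 -0.33273097] [48. 76.]
down [-0.5 -0.7 -0. ]
grip 0.573 [-1.6  1.5  8.3] 62.8
lift 0.572 62.0 [-1.4  0.1 -0.9]
over 0.568 62.0 [-0.  -0.4 -1.5]
in [ 0.9  0.2 -0.5]
done [ 0.2  0.3 -1.4] 52.9
55.2167 []
```

View pics/c5.png

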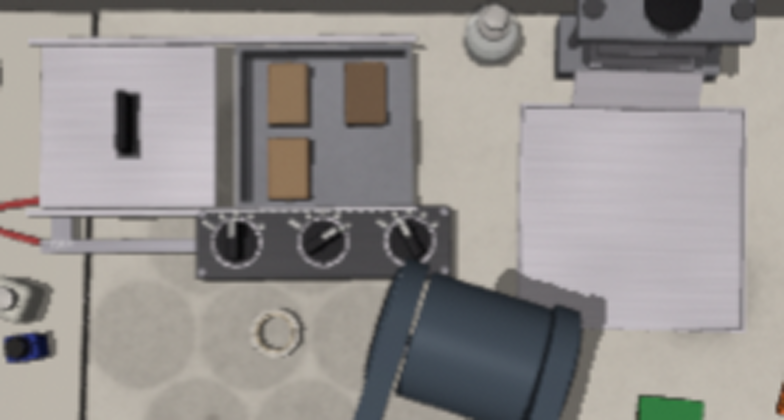

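All three moulds lie flat in the chest and the tray is empty. I'll shut the lid.

Run:
```python
from h import *
a=YAW+np.pi/2; p=S(0,.23); a+=best([((*p,.09),a),((*S(0,0),.09),a)])
r.move_to([.45,-.0,.3],down(a)); r.move_to([*p,.2],down(a)); r.set_gripper(.45); r.move_linear([*p,.090]); print(f())
r.set_gripper(.27,30); print(r.current_opening(),f())
for y in (.15,.08,.02,.005,0,-.002,-.004,-.006,-.008,-.01,-.012):
    r.move_linear([*S(0,y),.09],vel=.1 if y>.01 else .03); r.sleep(.1); F=r.current_contact_force(); print(y,f())
    if np.hypot(F[0],F[1])>10: break
r.move_linear([*S(0,y+.004),.09],vel=.05)
r.set_gripper(.5); r.move_linear([*S(0,0),.2],vel=.3)
r.move_to([.33,-.05,.35],down(a))
d=shot("top"); save(d,'c6.png',(240,110,460,230),3.6); print(r.current_t())
P=d["pixels"]; k=(P.max(2)<70); k[:135]=0;k[170:]=0; k[:,:250]=0;k[:,312:]=0
print(cv2.minAreaRect((at_z(d,np.argwhere(k)[:,::-1],.094)[:,:2]*1000).astype(np.float32)), SAFE)
for o,n in zip(dials(d),(1,2,.5)): print(n,o and 1+YAW-o[1])
```

```text
[ 0.5 -0.  -0.2]
0.26722418476501725 [ 0.1 -0.2 -0.6]
0.15 [ 0.5 -0.5  0.4]
0.08 [-0.1 -0.7  0.7]
0.02 [-0.1  0.3  0.6]
0.005 [ 0.6  1.3 -0.6]
0 [-0.8 -0.6 -0.4]
-0.002 [ 0.2 -0.1 -0.5]
-0.004 [-0.2  9.5 -0.5]
-0.006 [ 0.2 23.5 -1.5]
68.05
((581.1829833984375, 91.85700988769531), (70.56880187988281, 19.076068878173828), 1.0385183095932007) [0.5838379  0.09443938]
1 0.99
2 2.0
0.5 0.495
```

View pics/c6.png

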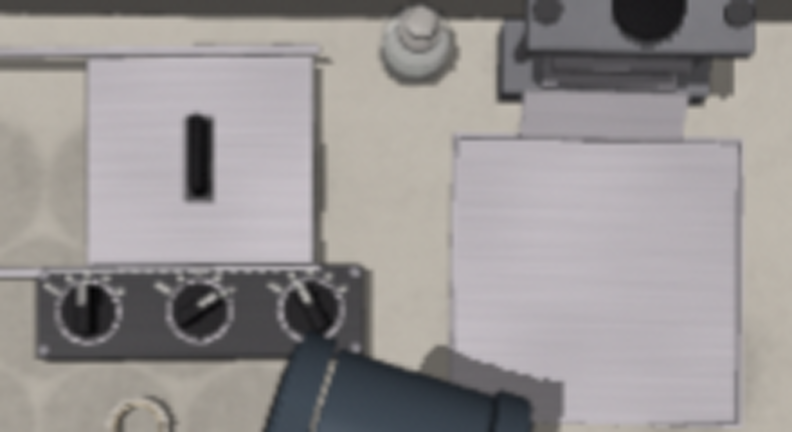

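The lid is shut: the handle measures exactly where it was at the start, with the 23 N stop felt. Now I'll turn the dials back to mark 1.

Run:
```python
from h import *
turn(2,.5,0); turn(1,2.0,0,steps=12); turn(0,1.0,0)
a=np.pi/2; r.move_to([.33,-.15,.35],down(a+best([((.33,-.15,.35),a)])))
d=shot("top"); save(d,'c7.png',(180,110,400,250),3.6); print(r.current_t())
P=d["pixels"]; k=(P.max(2)<70); k[:135]=0;k[170:]=0; k[:,:250]=0;k[:,312:]=0
print(cv2.minAreaRect((at_z(d,np.argwhere(k)[:,::-1],.094)[:,:2]*1000).astype(np.float32)))
for o in dials(d): print(o and 1+YAW-o[1])
```

```text
grip 2 0.134 [-6.2 16.6 15.9] 39.47701334953308
 turned 0.13 [-4.6 12.2 12.3] [2.1  0.62 0.08] 74.0
grip 1 0.127 [5.  9.7 0.6] 43.15363168716431
 turned 0.127 [ 7.2 36.8 -3.4] [ 6.26 -1.13  0.03] 80.5
grip 0 0.126 [-4.2 19.3  5.9] 41.400604248046875
 turned 0.128 [1.1 8.2 2.5] [ 1.24 -0.5   0.09] 88.5
90.7667
((581.1830444335938, 91.85710906982422), (70.56877136230469, 19.076080322265625), 1.0383412837982178)
-0.0040000000000000036
-0.008000000000000007
-0.016000000000000014
```

View pics/c7.png

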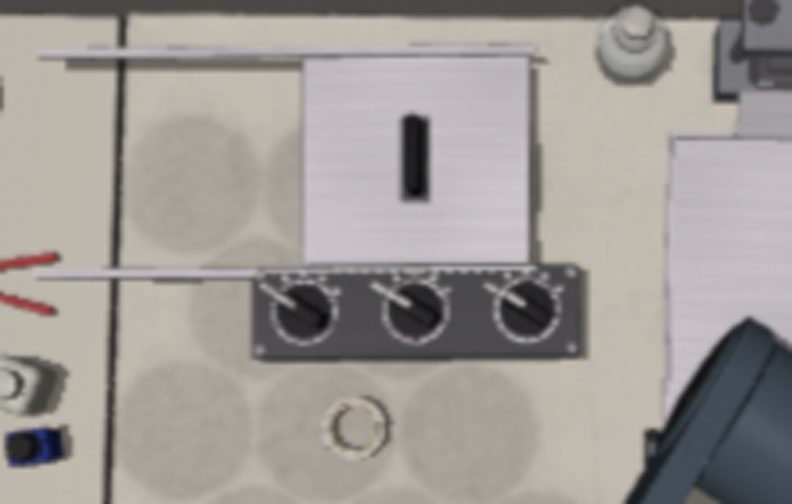

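All three pointers line up with their long first marks (pointer tips near (265,287), (375,287) and (487,288)). The lid is shut and the bystanders in view haven't moved.

```bash
python3 -c "
from cell import r
print(r.hand_in())"
```

```text
the job is handed in; nothing more can be done
None
```

I handed the job in at about 91 s: all three moulds found in the tray are in the chest, the lid is shut, and the three dials are back on their first marks (within about 0.02 rad by camera); no verdict came back.

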